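# Seat a tin in the opener and flip the clamp lever

## Task

Push the short tin along the worktop, upright and without gripping or lifting it, all the way into the V-shaped cradle of the red tin opener until it rests against both rubber faces. Then push the opener's black-handled lever over its middle so that it snaps across to its other stop and swings the clamp finger down over the tin's rim. Push gently, leave the other things on the worktop where they are, and finish with the hand clear.

Things in the scene. Friction and masses are not known exactly. Their poses are not given: they have to be found in the camera images.
- short_tin: The short round food tin, turquoise label, 75 mm diameter, 58 mm tall, about 0.25 kg, loose, stands on the worktop; origin at the centre of its underside, z up.
- opener: Red bench tin opener, fixed to the worktop; place and yaw vary. Origin on the worktop at the axis of the seated tin; local +x is the push-in direction (from the open mouth of the V to the column), +y to the left of it, z up. Column behind the V: x 58 to 102, y +-20, top 108 mm high; foot x 55 to 141, y +-52, 8 mm high.
- seat (a point): Where the centre of the tin's underside is when fully home (point and axes of opener). V cradle: two walls 42 mm high, rubber faces at 90 degrees to each other, touching the seated tin 45 degrees either side of +x; the wings end near x = 0, y = +-55 mm, so the 110 mm mouth centres the tin. The tin slides on the bare worktop.
- pivot (a point): Lever pivot, on top of the column: opener x = 72 mm, y = 0, z = 100 mm; the hinge lies along the opener's x. The clamp finger (40 mm long, 16 mm thick) is on the same shaft at x = 28 mm: pointing sideways to +y, 75 mm or more above the worktop, when open; pointing down, 2 mm above the tin's rim, when clamped.
- lever_tip (a point): Centre of the round upper end of the lever, 95 mm from the pivot. Black grip 20 mm thick, 57 to 105 mm from the pivot; below it a 12 mm steel rod. It swings in the opener's y-z plane: open it leans to -y (tip at y = -46 mm, 183 mm high), clamped to +y (tip at y = +46 mm, 183 mm high). Push it squarely with a flat, upright side of the fingers: a sloping finger back that bears down along it jams.
- lever (a joint): Lever angle: 0 = open stop (leaning 0.5 rad to opener -y), 0.5 = upright dead centre, 1.0 = clamped stop (leaning 0.5 rad to +y). An over-centre spring pulls it to the nearer stop: about 0.15 N m at each stop (about 2 N at the grip), nothing at the centre, past which it snaps across by itself.
- tall_tin: Bystander: tall tin of tomatoes, 75 dia x 110 mm, loose; origin at the centre of its underside. To be left alone.
- honey: Bystander: jar of honey with metal lid, 71 dia x 110 mm, loose; origin at the centre of its underside. To be left alone.
- mug: Bystander: white mug with yellow stripes, 86 x 120 with handle x 101 mm, loose; origin at the centre of its underside. To be left alone.
- salt: Bystander: glass salt shaker with grey top, 44 dia x 90 mm, loose; origin at the centre of its underside. To be left alone.
- spice: Bystander: spice jar with black cap, 41 dia x 105 mm, loose; origin at the centre of its underside. To be left alone.
- garlic: Bystander: garlic bulb, about 60 x 57 x 58 mm, loose; origin at the centre of its underside. To be left alone.
- sardines: Bystander: flat oblong tin of sardines, 63 x 105 x 29 mm, loose; origin at the centre of its underside. To be left alone.

How it is judged:
By the outcome, as a careful person would: the job done as asked, in the order asked, and still so for the second after the job is handed in, with the robot touching nothing.
It also fails if it takes over 54 s, if anything falls off the work surface, if the arm or the gripper's body presses on something with over 40 N, if the wrist force passes 120 N, or if a joint passes its speed limit or range.

## Robot

A 6-joint arm with a two-finger parallel gripper is mounted at the origin on a cart in front of the work surface, level with it; the furniture and walls round the work are solid. World frame = base frame: x ahead of the robot, y to its left, z up, the work surface at z = 0. Lengths are in m, angles in degrees, forces in N, time in s.
With the tool pointing down it reaches from about 0.3 to 0.85 m from the base axis. Payload 5.4 kg.
Tool frame: the origin (TCP) lies on the centre line of the jaws, within the pads' length; the fingertips stand 11 mm ahead of it and the grasp point (between the pads) lies 8 mm behind it; z points along the fingers, y is the line along which they close (so a half turn about z gives the same grasp; the last joint's range is limited). The gripper opens to 85 mm and grips with 20 to 120 N. Pads are 22 mm wide; open, the fingers measure 114 mm over their backs; the gripper's body (76 mm by 85 mm) begins 54 mm behind the grasp point. The pads swing forward as they close: fully open they stand 13 mm farther back than shut.
Start: joints at [52.764, 9.076, 91.501, -0, 79.423, -12.038], TCP at [0.245, 0.52, 0.242] pointing down, gripper open.
Joint ranges: [-166.64, 166.64], [-54.1, 131.32], [10.49, 154.53], [-73.88, 253.88], [9.74, 151.15], [-171.62, 171.62]. Speed limits (degrees/s): [147.25, 147.25, 180, 180, 180, 180].

## Interface

Orientations are given as [roll, pitch, yaw] about the fixed x, y, z axes, in that order (R = Rz(yaw) Ry(pitch) Rx(roll)).
In Python, from workcell import robot, viewer gives the robot as it stands.
- The arm moves only by the tool servo_tool, never from a script. Its argument "commands" is a list of rows, each a list of 2 entries, a list of its own where there are three numbers: the shift along the tool's x, y, z in units of 40 cm (1.0 is 40 cm), then the turn, a rotation vector about the tool's x, y, z in units of 180 degrees (1.0 is 180 degrees). In form: [[[dx, dy, dz], [rx, ry, rz]], ...]. A call has 1 to 8 rows; each row is the pose to reach, as a shift and turn from the pose commanded when the call began, along the tool's axes at that moment, turning the shorter way round; what a row does not reach only later rows make up. A row lasts 1/10 s, in which the tool goes at most 50 mm and 8.59 degrees, less where a joint would pass 70% of its speed; a pose out of reach is approached as far as the arm can. A call with a number of a shift or a turn outside -1 to 1 is refused whole. A call with a gripper value outside its range is refused whole. "fingers" is the opening, from -1 (shut) to 1 (fully open), so that 0 is half open, set as the call begins (left out, the last holds). The fingers move at their own pace and stop on an object; "force" is the grip in N (left out, the last holds). Time passes only in rows, so rows that repeat a pose let the fingers close. It gives the time, the measured TCP pose, the force, the opening and the grip force at its end, in the units of the state.
- robot.read_state(): the state, without advancing time (a new reading comes with each control period).
- viewer.read_camera(name): name is "side" or "top" or "wrist"; returns the picture (384x512x3 uint8, blue, green, red); there is no depth.
- viewer.calibration(name): a dict with "camera_matrix" (3x3 intrinsics, pixels), "dist" ([k1, k2, p1, p2, k3] as OpenCV has them; the pictures are not rectified), "rvec" (rotation vector, rad) and "tvec" (3), from world to camera coordinates, as OpenCV has them; the wrist camera has in their place "hand_eye" (4x4, takes a point from camera to tool coordinates, whose origin is the TCP and whose axes are the flange's). Camera axes: x right, y down, z forward; pixel columns grow to the right and rows downward; lengths in m; the calibration is good to about 2 mm. A picture is of the moment at which its call begins: read the wrist's pose just before it. calibration takes no time and is no camera call.
- robot.close_job(): hands the job in; it is judged then, once.
The state is a dict: "time": time; "q": joint angles; "qvel": joint speeds; "effort": joint torques, N m; "eef_pos": TCP position; "orientation": TCP orientation; "wrist_force": force on the tool from outside, world axes, zero at the start; "wrist_torque": the same for the moment, N m; "finger_gap": finger opening in m; "gripper_force": force on a finger pad.
Only numpy, scipy, OpenCV 4.12 (cv2) and the standard library are available. Lean on these libraries where they do the work, as an engineer would, in place of code of your own. Each camera call takes 0.05 s, during which the arm holds its last target. There are 200 camera calls.

## Working session

There is one attempt and no reset: what is moved stays moved. The work goes in short steps, Python scripts to look and compute and a tool call to move; the robot and the scene stay as the last step left them, time stands still between calls to the robot, and variables do not carry over. Pictures are saved under pics/ and viewed, at most 10 in all, crops included, and the job is handed in when it is done.

Besides the shell and the picture viewer there is one more tool, called after "Emit:" as name([rows], argument=value, ...), one row to a line, values as JSON. servo_tool: Moves the arm, as the interface text tells. Its arguments: {"type":"object","properties":{"commands":{"type":"array","items":{"type":"array"}},"fingers":{"type":"number"},"force":{"type":"number"}},"required":["commands"]}

```bash
mkdir -p pics
cat > h.py <<'E'
import numpy as np, cv2
from workcell import robot, viewer
from scipy.spatial.transform import Rotation as R
def snap(n,f):
    im=viewer.read_camera(n); cv2.imwrite(f'pics/{f}.png',im); return im
def ray(n,u,v):
    c=viewer.calibration(n); K=np.array(c['camera_matrix'],float); d=np.array(c['dist'],float)
    p=cv2.undistortPoints(np.array([[[u,v]]],float),K,d)[0,0]
    Rm=cv2.Rodrigues(np.array(c['rvec'],float))[0]; t=np.array(c['tvec'],float).ravel()
    return -Rm.T@t, Rm.T@np.array([p[0],p[1],1])
def atz(n,u,v,z):
    o,d=ray(n,u,v); return o+d*(z-o[2])/d[2]
def proj(n,P):
    c=viewer.calibration(n)
    return cv2.projectPoints(np.array(P,float).reshape(-1,1,3),np.array(c['rvec'],float),np.array(c['tvec'],float),np.array(c['camera_matrix'],float),np.array(c['dist'],float))[0][:,0]
E
python3 - <<'E'
from h import *
a=snap('top','top0');b=snap('side','side0')
cv2.imwrite('pics/top0b.png',cv2.resize(a,(800,600)));cv2.imwrite('pics/side0b.png',cv2.resize(b,(800,600)))
s=robot.read_state();print(s['time'],s['eef_pos'],s['orientation'],s['finger_gap'])
for n in('top','side'):print(ray(n,256,192))
E
```

```text
0.1 [0.2444868 0.5198453 0.2414216] [-1.79903666e+02 -2.06928766e-02  1.54801788e+02] 0.08512727654188747
(array([-0.6218915 ,  0.25261531,  1.57901069]), array([ 0.59614998, -0.09667385, -0.79716219]))
(array([ 0.22850588, -1.1200412 ,  0.96617068]), array([ 0.17875757,  0.8008058 , -0.57164753]))
```

View pics/top0b.png

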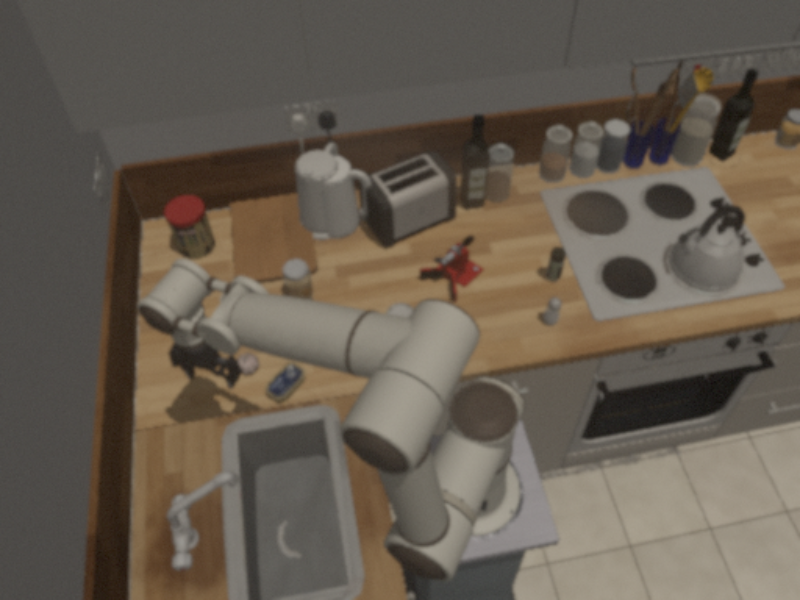

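View pics/side0b.png

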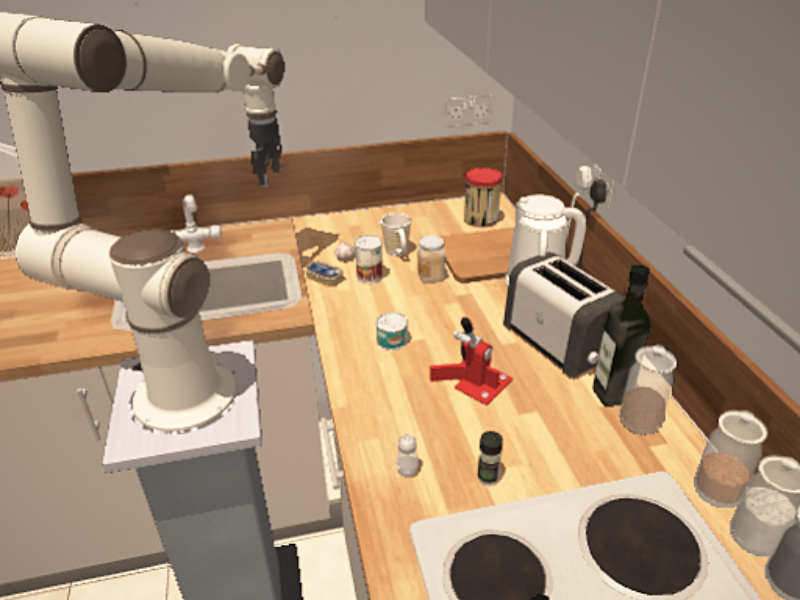

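The top view shows the opener near (455,268) and the tin, partly hidden by the arm, near (400,312). The side view shows the tin at (392,330) and the opener at (475,370). I'll enlarge both.

Run:
```python
from h import *
a=cv2.imread('pics/top0.png')[140:215,240:340];b=cv2.imread('pics/side0.png')[190:265,235:335]
o=np.vstack([cv2.resize(a,(800,600),interpolation=cv2.INTER_CUBIC)])
cv2.imwrite('pics/c1.png',o);cv2.imwrite('pics/c2.png',cv2.resize(b,(800,600),interpolation=cv2.INTER_CUBIC))
```

```text
(no output)
```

View pics/c1.png

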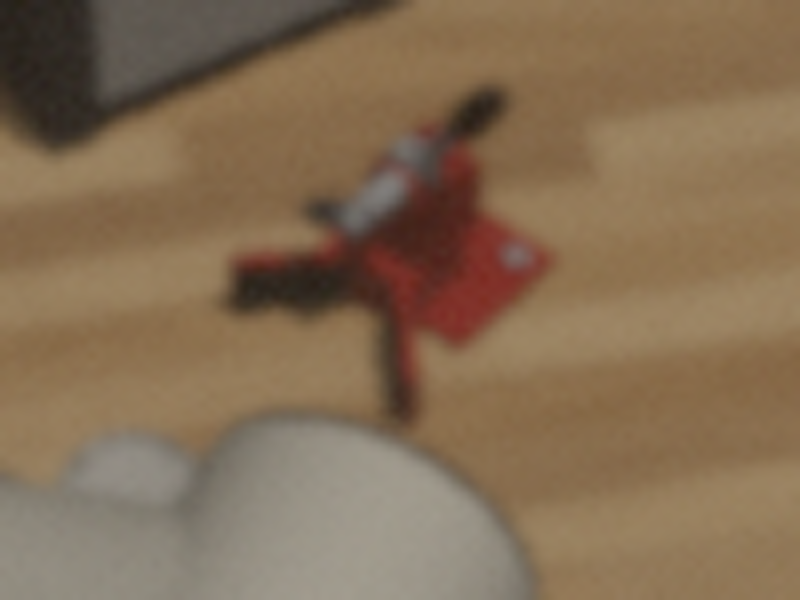

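View pics/c2.png

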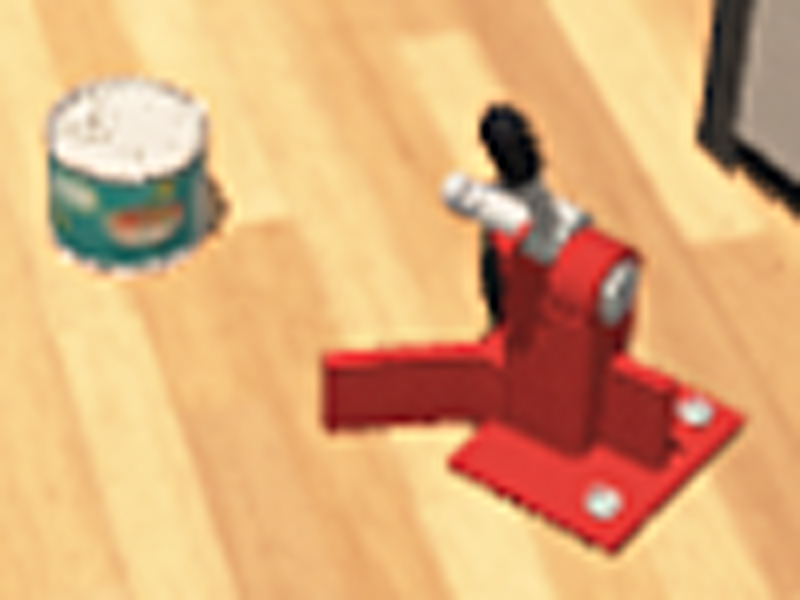

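```bash
cat > fit.py <<'E'
from h import *
from scipy.optimize import least_squares
S=lambda u,v:('side',235+u/8,190+v/8)
T=lambda u,v:('top',240+u/8,140+v/8)
obs=[((.141,.052,.008),S(745,415)),((.141,-.052,.008),S(612,548)),((.055,-.052,.008),S(452,463)),
((.072,-.046,.183),S(503,122)),((.072,-.046,.183),T(488,102)),
((.141,-.052,.008),T(553,260)),((.055,-.052,.008),T(460,345)),
((0,-.055,.042),S(325,358)),((.0,-.057,.042),T(408,412)),((.0,.057,.042),T(232,268))]
def wp(p,P):
    c,s=np.cos(p[2]),np.sin(p[2]); return np.array([p[0]+c*P[0]-s*P[1],p[1]+s*P[0]+c*P[1],P[2]])
def res(p): return np.concatenate([proj(o[0],wp(p,P))[0]-o[1:] for P,o in obs])
x0=list(atz('side',295,240,0)[:2])+[-.7]
f=least_squares(res,x0,loss='soft_l1')
print(f.x,np.degrees(f.x[2]));print(np.round(res(f.x).reshape(-1,2),1))
t=atz(*S(128,130),.058)
e=[atz(*S(47,128),.058),atz(*S(209,128),.058)]
b=atz(*S(128,228),0)
print('tin',t,sum(e)/2,np.linalg.norm(e[0]-e[1]),b, atz(*T(130,432),.058))
s=f.x; c,q=np.cos(s[2]),np.sin(s[2]); d=t[:2]-s[:2]
print('tin in opener',c*d[0]+q*d[1],-q*d[0]+c*d[1])
E
python3 fit.py
```

```text
[ 0.57011872 -0.04474484 -0.88833209] -50.89767970000787
[[-0.4 -0.9]
 [ 0.1 -0.5]
 [-1.9 -0.7]
 [-0.7  1.1]
 [ 0.4 -0.2]
 [ 0.6 -1.4]
 [ 0.2  0. ]
 [ 0.3 -1.3]
 [ 0.1 -4.8]
 [ 0.7 -0.3]]
tin [0.47464706 0.06892137 0.058     ] [0.47495463 0.07039722 0.058     ] 0.07319221078642496 [0.47403789 0.07119814 0.        ] [0.5054154  0.06902798 0.058     ]
tin in opener -0.14842201333255486 -0.0023979001244441023
```

```bash
cat >> h.py <<'E'
SEAT=np.array([.570,-.045]);YAW=-51.
def op(x,y):
    a=np.radians(YAW);return SEAT+[np.cos(a)*x-np.sin(a)*y,np.sin(a)*x+np.cos(a)*y]
def go(p,yaw):
    s=robot.read_state();R0=R.from_euler('xyz',s['orientation'],degrees=True)
    print('t',round(s['time'],2),'pos',np.round(s['eef_pos'],4),np.round(s['orientation'],1),'F',np.round(s['wrist_force'],1),'gap',round(s['finger_gap'],3))
    d=R0.inv().apply(np.array(p)-s['eef_pos'])/.4
    r=(R0.inv()*R.from_euler('xyz',[180,0,yaw],degrees=True)).as_rotvec()/np.pi
    print('shift',np.round(d,3),'turn',np.round(r,3))
E
python3 - <<'E'
from h import *
for n,u,v in(('tall',368,276),('sard',325,275),('honey',431,277),('mug',395,250),('garlic',345,255),('salt',408,470),('spice',488,478),('toaster',508,325),('toaster2',568,370)):
    print(n,atz('side',u/1.5625,v/1.5625,0)[:2].round(3))
go([.43,.13,.24],129)
E
```

```text
tall [0.472 0.366]
sard [0.359 0.4  ]
honey [0.637 0.319]
mug [0.574 0.484]
garlic [0.429 0.491]
salt [ 0.419 -0.314]
spice [ 0.558 -0.367]
toaster [0.762 0.066]
toaster2 [ 0.831 -0.122]
t 0.1 pos [0.2445 0.5198 0.2414] [-179.9   -0.   154.8] F [-0.6 -0.1  1. ] gap 0.085
shift [-0.835 -0.684  0.004] turn [-0.001  0.     0.143]
```

Emit:
servo_tool([
  [[-0.835,-0.684,0],[0,0,0.143]],
  [[-0.835,-0.684,0],[0,0,0.143]],
  [[-0.835,-0.684,0],[0,0,0.143]],
  [[-0.835,-0.684,0],[0,0,0.143]],
  [[-0.835,-0.684,0],[0,0,0.143]],
  [[-0.835,-0.684,0],[0,0,0.143]],
  [[-0.835,-0.684,0],[0,0,0.143]],
  [[-0.835,-0.684,0],[0,0,0.143]],
], fingers=0)

```text
time: 0.9
eef_pos: [0.4171, 0.1572, 0.2421]
orientation: [180.0, -0.0, 129.1]
wrist_force: [1.2, 0.3, -0.5]
finger_gap: 0.0426
gripper_force: 0.0
```

Run:
```python
from h import *
go([.43,.13,.24],129)
```

```text
t 0.9 pos [0.4171 0.1572 0.2421] [180.   -0.  129.1] F [ 1.2  0.3 -0.5] gap 0.043
shift [-0.073 -0.018  0.005] turn [ 0. -0.  0.]
```

Emit:
servo_tool([
  [[0,0,0],[0,0,0]],
  [[0,0,0],[0,0,0]],
  [[0,0,0],[0,0,0]],
])

```text
time: 1.2
eef_pos: [0.4162, 0.1601, 0.242]
orientation: [-180.0, -0.1, 129.1]
wrist_force: [0.3, 0.5, 0.7]
finger_gap: 0.0429
gripper_force: 0.0
```

Run:
```python
from h import *
go([.43,.13,.24],129)
s=robot.read_state();a=snap('wrist','w1');b=snap('top','top1');b=b[140:215,240:340]
np.save('w1.npy',np.r_[s['eef_pos'],s['orientation']])
cv2.imwrite('pics/w1b.png',np.hstack([cv2.resize(a,(480,360)),cv2.resize(b,(320,360))]))
```

```text
t 1.2 pos [0.4162 0.1601 0.242 ] [-1.800e+02 -1.000e-01  1.291e+02] F [0.3 0.5 0.7] gap 0.043
shift [-0.08  -0.021  0.005] turn [-0.    -0.     0.001]
```

View pics/w1b.png

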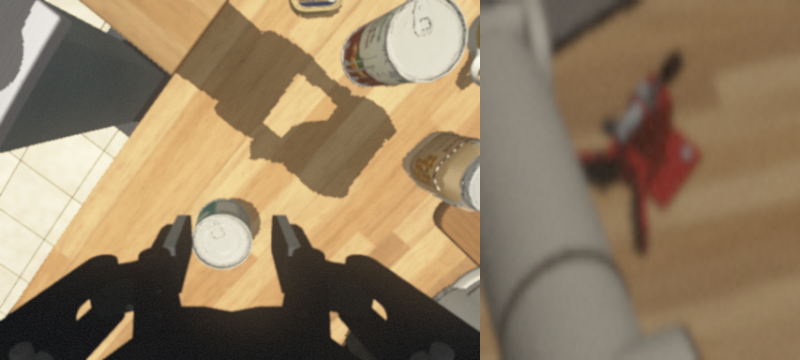

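The wrist view shows the tin's lid centred at about (222,241) in the 480-wide image, slightly off the centre line of the fingers.

```bash
cat >> h.py <<'E'
def watz(pose,u,v,z):
    c=viewer.calibration('wrist');K=np.array(c['camera_matrix'],float)
    p=cv2.undistortPoints(np.array([[[u,v]]],float),K,np.array(c['dist'],float))[0,0]
    H=np.array(c['hand_eye'],float);Rw=R.from_euler('xyz',pose[3:],degrees=True)
    o=Rw.apply(H[:3,3])+pose[:3];d=Rw.apply(H[:3,:3]@[p[0],p[1],1]);return o+d*(z-o[2])/d[2]
E
python3 - <<'E'
from h import *
P=np.load('w1.npy');k=512/480
for u,v in((222,241),(193,241),(252,241),(222,213),(222,269)):print(watz(P,u*k,v*k,.058))
go(list(op(-.24,0))+[.24],129)
E
```

```text
[0.4693571  0.07635942 0.058     ]
[0.44196316 0.05396497 0.058     ]
[0.49771833 0.09941647 0.058     ]
[0.44647073 0.10505192 0.058     ]
[0.49378138 0.04571897 0.058     ]
t 1.3 pos [0.4162 0.1605 0.2421] [-180.    -0.   129.2] F [-0.1  0.6  0.3] gap 0.043
shift [-0.041 -0.025  0.005] turn [-0.    -0.     0.001]
```

Emit:
servo_tool([
  [[-0.041,-0.025,0],[0,0,0]],
  [[-0.041,-0.025,0.1],[0,0,0]],
  [[-0.041,-0.025,0.2],[0,0,0]],
  [[-0.041,-0.025,0.3],[0,0,0]],
  [[-0.041,-0.025,0.4],[0,0,0]],
  [[-0.041,-0.025,0.48],[0,0,0]],
  [[-0.041,-0.025,0.525],[0,0,0]],
  [[-0.041,-0.025,0.525],[0,0,0]],
])

```text
time: 2.1
eef_pos: [0.4163, 0.1411, 0.0297]
orientation: [-179.7, -0.2, 129.2]
wrist_force: [-0.2, 0.2, -0.4]
finger_gap: 0.0426
gripper_force: 0.0
```

Run:
```python
from h import *
go(list(op(-.20,0))+[.032],129)
go(list(op(-.05,0))+[.032],129)
```

```text
t 2.1 pos [0.4163 0.1411 0.0297] [-179.7   -0.2  129.2] F [-0.2  0.2 -0.4] gap 0.043
shift [-0.103  0.005 -0.006] turn [-0.002 -0.001  0.001]
t 2.1 pos [0.4163 0.1411 0.0297] [-179.7   -0.2  129.2] F [-0.2  0.2 -0.4] gap 0.043
shift [-0.478  0.004 -0.008] turn [-0.002 -0.001  0.001]
```

Emit:
servo_tool([
  [[-0.02,0.002,-0.005],[0,0,0]],
  [[-0.04,0.003,-0.005],[0,0,0]],
  [[-0.055,0.004,-0.005],[0,0,0]],
  [[-0.07,0.004,-0.005],[0,0,0]],
  [[-0.082,0.004,-0.005],[0,0,0]],
  [[-0.094,0.004,-0.005],[0,0,0]],
  [[-0.106,0.004,-0.005],[0,0,0]],
  [[-0.118,0.004,-0.005],[0,0,0]],
])

```text
time: 2.9
eef_pos: [0.4502, 0.1043, 0.0341]
orientation: [-180.0, -0.0, 129.1]
wrist_force: [-1.1, 1.0, 0.6]
finger_gap: 0.0425
gripper_force: 0.7
```

Emit:
servo_tool([
  [[-0.012,0,0],[0,0,0]],
  [[-0.024,0,0],[0,0,0]],
  [[-0.036,0,0],[0,0,0]],
  [[-0.048,0,0],[0,0,0]],
  [[-0.06,0,0],[0,0,0]],
  [[-0.072,0,0],[0,0,0]],
  [[-0.084,0,0],[0,0,0]],
  [[-0.096,0,0],[0,0,0]],
])

```text
time: 3.7
eef_pos: [0.4749, 0.0743, 0.0343]
orientation: [-180.0, 0.0, 129.1]
wrist_force: [-0.7, -0.0, -0.8]
finger_gap: 0.0429
gripper_force: 0.4
```

Emit:
servo_tool([
  [[-0.012,0,0],[0,0,0]],
  [[-0.024,0,0],[0,0,0]],
  [[-0.036,0,0],[0,0,0]],
  [[-0.048,0,0],[0,0,0]],
  [[-0.06,0,0],[0,0,0]],
  [[-0.072,0,0],[0,0,0]],
  [[-0.084,0,0],[0,0,0]],
  [[-0.096,0,0],[0,0,0]],
])

```text
time: 4.5
eef_pos: [0.4991, 0.0445, 0.0343]
orientation: [180.0, 0.0, 129.1]
wrist_force: [0.3, 0.3, 0.1]
finger_gap: 0.0429
gripper_force: 0.4
```

Run:
```python
from h import *
go(list(op(-.045,0))+[.032],129)
s=robot.read_state();P=np.r_[s['eef_pos'],s['orientation']];np.save('w2.npy',P)
a=snap('wrist','w2');b=snap('side','side2')[190:265,235:335]
cv2.imwrite('pics/w2b.png',np.hstack([cv2.resize(a,(400,300)),cv2.resize(b,(400,300),interpolation=cv2.INTER_CUBIC)]))
```

```text
t 4.5 pos [0.4991 0.0445 0.0343] [180.    0.  129.1] F [0.3 0.3 0.1] gap 0.043
shift [-0.173 -0.003  0.006] turn [0. 0. 0.]
```

View pics/w2b.png

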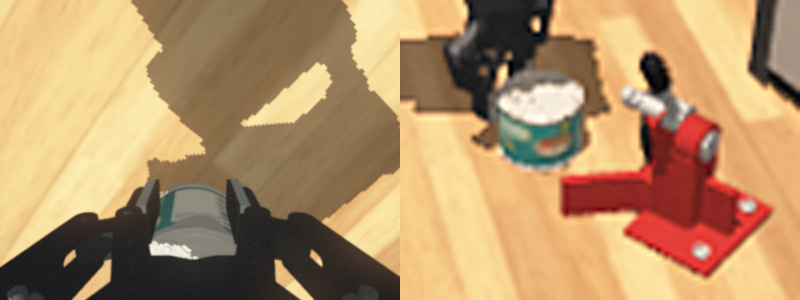

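The tin stands upright in front of both fingers (side inset, about 540,115) and lines up with the V, so I'll keep pushing.

Emit:
servo_tool([
  [[-0.012,0,0],[0,0,0]],
  [[-0.024,0,0],[0,0,0]],
  [[-0.036,0,0],[0,0,0]],
  [[-0.048,-0.001,0],[0,0,0]],
  [[-0.06,-0.001,0],[0,0,0]],
  [[-0.072,-0.002,0],[0,0,0]],
  [[-0.084,-0.002,0],[0,0,0]],
  [[-0.096,-0.002,0],[0,0,0]],
])

```text
time: 5.4
eef_pos: [0.5227, 0.0142, 0.0343]
orientation: [-180.0, -0.0, 129.1]
wrist_force: [0.1, 0.6, -0.5]
finger_gap: 0.0428
gripper_force: 0.8
```

Emit:
servo_tool([
  [[-0.008,0,0],[0,0,0]],
  [[-0.016,0,0],[0,0,0]],
  [[-0.024,0,0],[0,0,0]],
  [[-0.032,0,0],[0,0,0]],
  [[-0.04,0,0],[0,0,0]],
  [[-0.045,0,0],[0,0,0]],
  [[-0.05,0,0],[0,0,0]],
  [[-0.055,0,0],[0,0,0]],
])

```text
time: 6.2
eef_pos: [0.5363, -0.0026, 0.0343]
orientation: [-180.0, -0.0, 129.1]
wrist_force: [-0.9, -0.3, 0.8]
finger_gap: 0.0427
gripper_force: 0.8
```

Run:
```python
from h import *
go(list(op(-.045,0))+[.034],129)
b=snap('side','side3')[190:265,235:335]
cv2.imwrite('pics/s3b.png',cv2.resize(b,(800,600),interpolation=cv2.INTER_CUBIC))
```

```text
t 6.2 pos [ 0.5363 -0.0026  0.0343] [-180.    -0.   129.1] F [-0.9 -0.3  0.8] gap 0.043
shift [-0.023 -0.001  0.001] turn [-0. -0.  0.]
```

View pics/s3b.png

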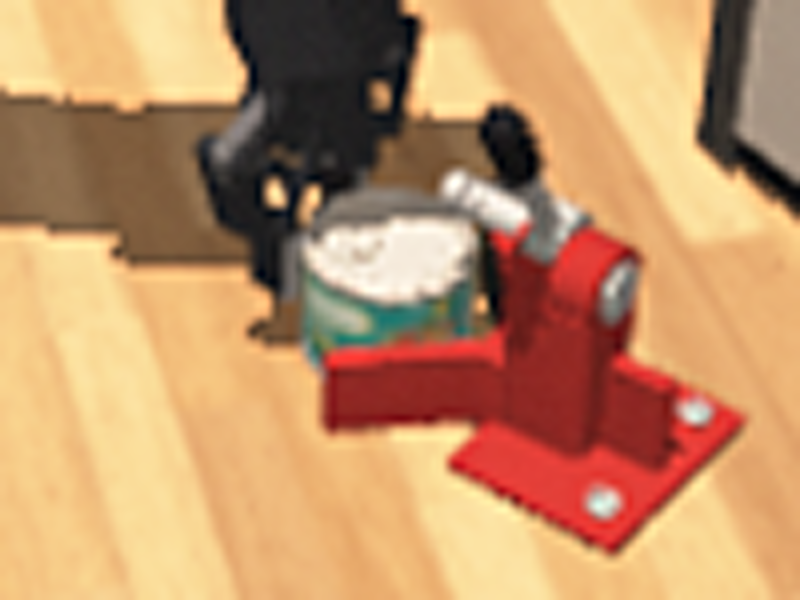

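The tin is inside the V, with its lid centred at about (390,247). I'll creep on in small steps and watch the force.

Emit:
servo_tool([
  [[-0.004,0,0],[0,0,0]],
  [[-0.008,0,0],[0,0,0]],
  [[-0.012,0,0],[0,0,0]],
  [[-0.016,0,0],[0,0,0]],
])

```text
time: 6.65
eef_pos: [0.5404, -0.0076, 0.0343]
orientation: [-180.0, -0.0, 129.1]
wrist_force: [-1.3, 0.5, 0.5]
finger_gap: 0.0422
gripper_force: 0.8
```

Emit:
servo_tool([
  [[-0.003,0,0],[0,0,0]],
  [[-0.006,0,0],[0,0,0]],
  [[-0.009,0,0],[0,0,0]],
])

```text
time: 6.95
eef_pos: [0.5426, -0.0104, 0.0343]
orientation: [-180.0, -0.0, 129.1]
wrist_force: [-0.6, 1.1, 0.8]
finger_gap: 0.0427
gripper_force: 0.8
```

Run:
```python
from h import *
go(list(op(-.045,0))+[.034],129)
S=lambda u,v:('side',235+u/8,190+v/8)
print(atz(*S(390,247),.058))
```

```text
t 6.95 pos [ 0.5426 -0.0104  0.0343] [-180.    -0.   129.1] F [-0.6  1.1  0.8] gap 0.043
shift [ 0.002 -0.001  0.001] turn [-0. -0.  0.]
[ 0.56584146 -0.04019186  0.058     ]
```

Emit:
servo_tool([
  [[-0.002,0,0],[0,0,0]],
  [[-0.004,0,0],[0,0,0]],
  [[-0.006,0,0],[0,0,0]],
])

```text
time: 7.25
eef_pos: [0.5439, -0.0119, 0.0342]
orientation: [-180.0, -0.0, 129.1]
wrist_force: [-2.1, 2.5, 2.9]
finger_gap: 0.0426
gripper_force: 2.0
```

Emit:
servo_tool([
  [[-0.002,0,0],[0,0,0]],
  [[-0.004,0,0],[0,0,0]],
  [[-0.006,0,0],[0,0,0]],
])

```text
time: 7.55
eef_pos: [0.5442, -0.0122, 0.0341]
orientation: [-180.0, -0.3, 129.0]
wrist_force: [-5.0, 10.3, 7.0]
finger_gap: 0.0426
gripper_force: 6.2
```

Emit:
servo_tool([
  [[0.01,0,0],[0,0,0]],
  [[0.05,0,0],[0,0,0]],
  [[0.12,0,0],[0,0,0]],
  [[0.2,0,0],[0,0,0]],
  [[0.2,0,-0.12],[0,0,0]],
  [[0.2,0,-0.24],[0,0,0]],
  [[0.2,0,-0.36],[0,0,0]],
  [[0.2,0,-0.48],[0,0,0]],
], fingers=-1)

```text
time: 8.35
eef_pos: [0.4946, 0.0482, 0.2282]
orientation: [180.0, 0.1, 129.1]
wrist_force: [1.1, 0.3, -0.5]
finger_gap: 0.0001
gripper_force: 0.0
```

Run:
```python
from h import *
go(list(op(.072,-.13))+[.24],39)
go(list(op(.072,-.13))+[.24],-141)
a=snap('top','top4')[140:215,240:340];b=snap('side','side4')[200:260,260:310]
cv2.imwrite('pics/s4b.png',np.hstack([cv2.resize(a[10:60,:50],(400,480),interpolation=cv2.INTER_CUBIC),cv2.resize(b,(400,480),interpolation=cv2.INTER_CUBIC)]))
```

```text
t 8.35 pos [0.4946 0.0482 0.2282] [1.800e+02 1.000e-01 1.291e+02] F [ 1.1  0.3 -0.5] gap 0.0
shift [-0.479 -0.326 -0.029] turn [0.  0.  0.5]
t 8.35 pos [0.4946 0.0482 0.2282] [1.800e+02 1.000e-01 1.291e+02] F [ 1.1  0.3 -0.5] gap 0.0
shift [-0.479 -0.326 -0.029] turn [-0.   0.  -0.5]
```

View pics/s4b.png

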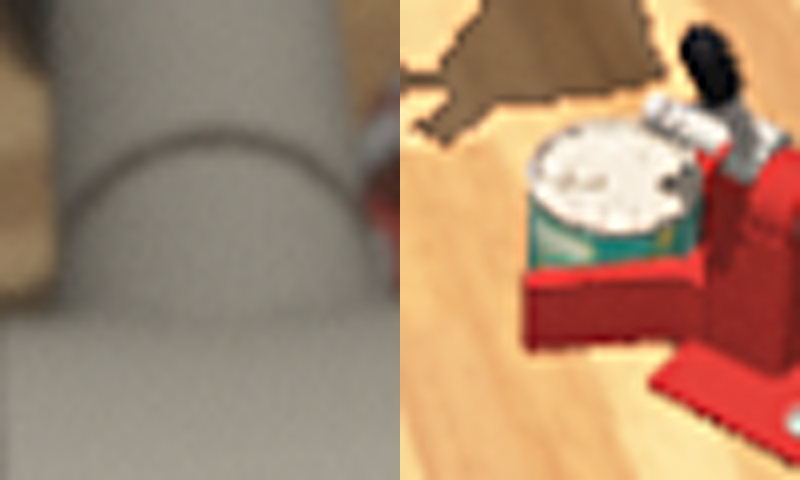

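Run:
```python
from h import *
# predicted lid circle for seat, in crop coords
th=np.linspace(0,2*np.pi,13)[:-1]
for x,y in((0,0),(-.008,0),(-.004,.004),(-.004,-.004)):
    c=op(x,y);q=proj('side',[[c[0]+.0375*np.cos(t),c[1]+.0375*np.sin(t),.058] for t in np.linspace(0,6.28,60)])
    q=(q-[260,200])*8;print(x,y,'u',400+q[:,0].min().round(),400+q[:,0].max().round(),'v',q[:,1].min().round(),q[:,1].max().round())
print(atz('side',260+(615-400)/8,200+178/8,.058))
```

```text
0 0 u 515.0 690.0 v 119.0 229.0
-0.008 0 u 500.0 675.0 v 112.0 221.0
-0.004 0.004 u 513.0 688.0 v 111.0 220.0
-0.004 -0.004 u 502.0 677.0 v 120.0 230.0
[ 0.57412605 -0.04995885  0.058     ]
```

```bash
sed -i 's/^SEAT=.*/SEAT=np.array([.573,-.049]);YAW=-51./' h.py
python3 - <<'E'
from h import *
print(robot.read_state()['q'])
go(list(op(.072,-.13))+[.25],39)
E
```

```text
[-8.36376314e+00 -2.27629643e+00  1.04280950e+02 -4.25655368e-02
  7.70829477e+01 -4.74295889e+01]
t 8.45 pos [0.4994 0.0476 0.2344] [179.4   0.7 129.1] F [ 0.2 -0.8 -0.2] gap 0.0
shift [-0.483 -0.334 -0.036] turn [0.006 0.    0.5  ]
```

Emit:
servo_tool([
  [[-0.06,-0.04,-0.03],[0,0,0.047]],
  [[-0.12,-0.08,-0.036],[0,0,0.094]],
  [[-0.18,-0.12,-0.036],[0,0,0.141]],
  [[-0.24,-0.16,-0.036],[0,0,0.188]],
  [[-0.3,-0.21,-0.036],[0,0,0.235]],
  [[-0.36,-0.25,-0.036],[0,0,0.282]],
  [[-0.42,-0.29,-0.036],[0,0,0.329]],
  [[-0.48,-0.333,-0.036],[0,0,0.376]],
])

```text
time: 9.25
eef_pos: [0.5125, -0.186, 0.24]
orientation: [180.0, 0.0, 61.0]
wrist_force: [1.1, 0.7, -0.2]
finger_gap: 0.0001
gripper_force: 0.0
```

Emit:
servo_tool([
  [[0,0,0],[0,0,0.047]],
  [[0,0,0],[0,0,0.094]],
  [[0,0,0],[0,0,0.124]],
  [[0,0,0],[0,0,0.124]],
])

```text
time: 9.65
eef_pos: [0.5124, -0.1849, 0.24]
orientation: [-180.0, 0.0, 39.0]
wrist_force: [0.2, 0.2, -0.9]
finger_gap: 0.0004
gripper_force: 0.0
```

Run:
```python
from h import *
go(list(op(.072,-.12))+[.165],39)
go(list(op(.072,0))+[.165],39)
```

```text
t 9.65 pos [ 0.5124 -0.1849  0.24  ] [-180.    0.   39.] F [ 0.2  0.2 -0.9] gap 0.0
shift [0.032 0.011 0.187] turn [-0.  0.  0.]
t 9.65 pos [ 0.5124 -0.1849  0.24  ] [-180.    0.   39.] F [ 0.2  0.2 -0.9] gap 0.0
shift [0.332 0.011 0.187] turn [-0.  0.  0.]
```

Emit:
servo_tool([
  [[0,0.011,0.06],[0,0,0]],
  [[0,0.011,0.12],[0,0,0]],
  [[0,0.011,0.187],[0,0,0]],
  [[0,0.011,0.187],[0,0,0]],
])

```text
time: 10.05
eef_pos: [0.5129, -0.1866, 0.1615]
orientation: [-179.6, 0.2, 39.2]
wrist_force: [-0.4, 1.0, -0.1]
finger_gap: -0.0002
gripper_force: 0.0
```

Run:
```python
from h import *
print(np.round(viewer.calibration('wrist')['hand_eye'],3))
go(list(op(.072,0))+[.165],39)
b=snap('side','side5')[165:265,235:335]
cv2.imwrite('pics/s5b.png',cv2.resize(b,(600,600),interpolation=cv2.INTER_CUBIC))
```

```text
[[-0.    -0.963 -0.27   0.068]
 [ 1.    -0.    -0.001  0.   ]
 [ 0.    -0.27   0.963 -0.131]
 [ 0.     0.     0.     1.   ]]
t 10.05 pos [ 0.5129 -0.1866  0.1615] [-179.6    0.2   39.2] F [-0.4  1.  -0.1] gap -0.0
shift [ 0.333  0.008 -0.01 ] turn [-0.002  0.001  0.001]
```

View pics/s5b.png

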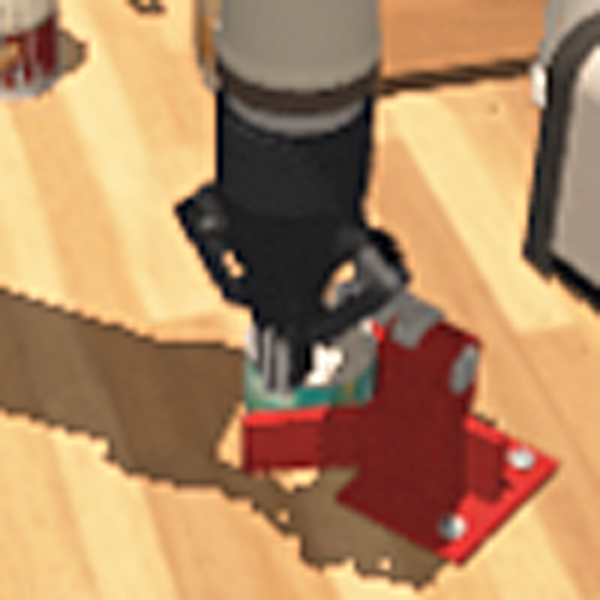

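Emit:
servo_tool([
  [[0.05,0.004,-0.003],[0,0,0]],
  [[0.1,0.005,-0.003],[0,0,0]],
  [[0.14,0.005,-0.003],[0,0,0]],
  [[0.155,0.005,-0.003],[0,0,0]],
  [[0.168,0.005,-0.003],[0,0,0]],
  [[0.18,0.005,-0.003],[0,0,0]],
  [[0.19,0.005,-0.003],[0,0,0]],
  [[0.2,0.005,-0.003],[0,0,0]],
])

```text
time: 10.9
eef_pos: [0.579, -0.1398, 0.1674]
orientation: [180.0, 0.0, 39.0]
wrist_force: [-1.8, -2.0, 0.6]
finger_gap: 0.0003
gripper_force: 1.1
```

Emit:
servo_tool([
  [[0.01,0,0],[0,0,0]],
  [[0.02,0,0],[0,0,0]],
  [[0.03,0,0],[0,0,0]],
  [[0.04,0,0],[0,0,0]],
  [[0.05,0,0],[0,0,0]],
  [[0.06,0,0],[0,0,0]],
])

```text
time: 11.5
eef_pos: [0.5978, -0.124, 0.167]
orientation: [-180.0, -0.0, 39.1]
wrist_force: [-0.1, -0.8, 0.3]
finger_gap: 0.0001
gripper_force: 0.0
```

Emit:
servo_tool([
  [[0.01,0,0],[0,0,0]],
  [[0.02,0,0],[0,0,0]],
  [[0.03,0,0],[0,0,0]],
  [[0.04,0,0],[0,0,0]],
  [[0.05,0,0],[0,0,0]],
])

```text
time: 12.0
eef_pos: [0.6133, -0.1115, 0.1671]
orientation: [-180.0, -0.0, 39.1]
wrist_force: [-0.2, -0.2, -0.1]
finger_gap: -0.0001
gripper_force: 0.0
```

Run:
```python
from h import *
go(list(op(.072,0))+[.165],39)
```

```text
t 12.0 pos [ 0.6133 -0.1115  0.1671] [-180.    -0.    39.1] F [-0.2 -0.2 -0.1] gap -0.0
shift [ 0.02  -0.005  0.005] turn [-0. -0.  0.]
```

The lever resisted with about 2.7 N and then let go. I'll retract away from it, go up, and check.

Emit:
servo_tool([
  [[-0.06,0,0],[0,0,0]],
  [[-0.16,0,0],[0,0,0]],
  [[-0.26,0,0],[0,0,0]],
  [[-0.36,0,0],[0,0,0]],
  [[-0.4,0,-0.1],[0,0,0]],
  [[-0.4,0,-0.2],[0,0,0]],
  [[-0.4,0,-0.3],[0,0,0]],
  [[-0.4,0,-0.3],[0,0,0]],
])

```text
time: 12.8
eef_pos: [0.4914, -0.2146, 0.2944]
orientation: [179.3, -0.2, 39.0]
wrist_force: [1.1, 0.0, -1.0]
finger_gap: 0.0001
gripper_force: 0.0
```

Emit:
servo_tool([
  [[-0.1,0.1,0],[0,0,0]],
  [[-0.2,0.2,0],[0,0,0]],
  [[-0.2,0.2,0],[0,0,0]],
  [[-0.2,0.2,0],[0,0,0]],
])

```text
time: 13.2
eef_pos: [0.4766, -0.3265, 0.2862]
orientation: [-179.9, 0.0, 38.9]
wrist_force: [0.2, 0.3, -0.5]
finger_gap: -0.0002
gripper_force: 0.0
```

Run:
```python
from h import *
go(list(op(.072,0))+[.165],39)
b=snap('side','side6')[190:265,235:335];a=snap('top','top6')[140:215,240:340]
cv2.imwrite('pics/s6b.png',np.hstack([cv2.resize(b,(400,300),interpolation=cv2.INTER_CUBIC),cv2.resize(a,(400,300),interpolation=cv2.INTER_CUBIC)]))
```

```text
t 13.2 pos [ 0.4766 -0.3265  0.2862] [-179.9    0.    38.9] F [ 0.2  0.3 -0.5] gap -0.0
shift [ 0.623 -0.208  0.303] turn [-0.     0.    -0.001]
```

View pics/s6b.png

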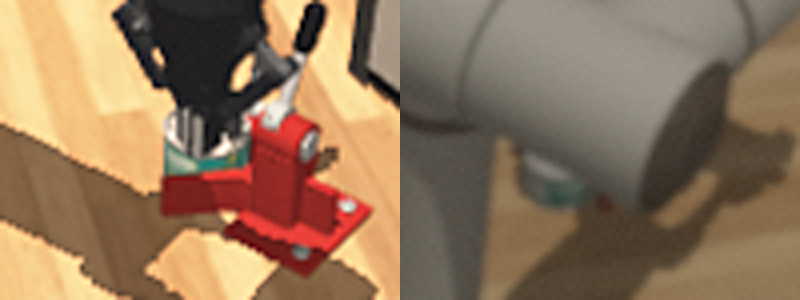

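The lever now leans to its other stop, with the tip at about (315,25) in the side inset, but the hand hides the tin. I'll raise the hand and check the tin numerically.

Emit:
servo_tool([
  [[-0.05,0.05,-0.1],[0,0,0]],
  [[-0.1,0.1,-0.2],[0,0,0]],
  [[-0.1,0.1,-0.3],[0,0,0]],
  [[-0.1,0.1,-0.4],[0,0,0]],
  [[-0.1,0.1,-0.4],[0,0,0]],
  [[-0.1,0.1,-0.4],[0,0,0]],
])

```text
time: 13.9
eef_pos: [0.4722, -0.38, 0.4483]
orientation: [179.9, -0.0, 39.2]
wrist_force: [0.2, -0.2, -0.3]
finger_gap: 0.0002
gripper_force: 0.0
```

Run:
```python
from h import *
go([.5,0,.3],39)
im=snap('side','side7');old=cv2.imread('pics/side4.png')
print('tip pred',proj('side',[[*op(.072,.046),.183]])[0], 'seen',235+315/4,190+25/4)
def bb(m):
    n,l,s,c=cv2.connectedComponentsWithStats(m.astype(np.uint8));k=1+np.argmax(s[1:,4]);return s[k],c[k].round(1)
for nm,i in(('before',old),('now',im)):
    r=i[205:245,265:305];h=cv2.cvtColor(r,cv2.COLOR_BGR2HSV)
    print(nm,'teal',bb((h[...,0]>75)&(h[...,0]<105)&(h[...,1]>90)),'lid',bb((h[...,1]<50)&(h[...,2]>140)))
d=np.abs(im.astype(int)-cv2.imread('pics/side0.png')).max(2)
for n,u,v in(('tall',368,260),('sard',325,272),('honey',431,260),('mug',395,230),('garlic',345,250),('salt',408,455),('spice',488,455)):
    u=int(u/1.5625);v=int(v/1.5625);print(n,d[v-8:v+8,u-8:u+8].mean().round(1))
```

```text
t 13.9 pos [ 0.4722 -0.38    0.4483] [179.9  -0.   39.2] F [ 0.2 -0.2 -0.3] gap 0.0
shift [ 0.654 -0.693  0.369] turn [ 0.001 -0.     0.001]
tip pred [314.03879231 193.35143857] seen 313.75 196.25
before teal (array([19, 25,  8,  2, 14], dtype=int32), array([22.5, 25.4])) lid (array([ 11,   7,  25,  21, 262], dtype=int32), array([21.5, 16.3]))
now teal (array([19, 25,  8,  2, 14], dtype=int32), array([22.5, 25.4])) lid (array([ 11,  10,  20,  18, 206], dtype=int32), array([19. , 17.7]))
tall 4.6
sard 4.1
honey 46.6
mug 4.8
garlic 10.7
salt 4.9
spice 13.4
```

```bash
python3 -c "
from h import *
print(robot.close_job())"
```

```text
the job is handed in; nothing more can be done
None
```

I pushed the tin into the V until it met firm resistance (about 11 N), then pushed the lever over so it snapped to its clamped stop. The tin had not moved afterwards in the side view, the hand is clear, and the job was handed in at about 14 s. I never moved near the bystanders, though I did not look further into an image change at the honey jar, which is probably the arm or its shadow.

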